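# Tilt up the barista's order screen

### The arm

A 6-joint arm with a two-finger parallel gripper is mounted at the origin on the work surface. World frame = base frame: x ahead of the robot, y to its left, z up, the work surface at z = 0. Lengths are in m, angles in rad, forces in N, time in s.
With the tool pointing down it reaches from about 0.4 to 0.825 m from the base axis. Payload 7 kg.
Tool frame: the origin (TCP) lies midway between the tips of the shut fingers; the grasp point (between the pads) lies 19 mm behind it; z points along the fingers, y is the line along which they close (so a half turn about z gives the same grasp; the last joint's range is limited). The gripper opens to 88 mm and grips with 3 to 60 N. Pads are 19 mm wide; open, the fingers measure 130 mm over their backs; the gripper's body (78 mm by 193 mm) begins 47 mm behind the grasp point.
Start: joints at [1.433, 0.359, 0.012, 0, -1.224, -0.288], TCP at [0.279, 0.615, 0.227] pointing down, gripper open.
Joint ranges: [-3.07, 3.07], [-1.43, 2.12], [-1.02, 1.25], [-3.03, 1.67], [-3.05, -0], [-3.03, 3.03]. Speed limits (rad/s): [2.39, 2.39, 3.01, 3.14, 3.14, 3.14].

### API

Orientations are given as [roll, pitch, yaw] about the fixed x, y, z axes, in that order (R = Rz(yaw) Ry(pitch) Rx(roll)).
In Python, from station import get_state, grab_frame, calibration, job_done, boxes_of, regions_of, spot_point gives the robot as it stands. The module is installed in compiled form; this text tells all that it offers.
- The arm moves only by the tool arm_command, never from a script. Its argument "commands" is a list of rows, each an object of numbers: "tx", "ty", "tz": the shift along the tool's x, y, z each as a share of 25 cm, from -1 to 1; "twist": the turn about the tool's z as a share of 180 degrees, from -1 to 1. A call has exactly 8 rows; each row is the pose to reach, as a shift and turn from the pose commanded when the call began, along the tool's axes at that moment, turning the shorter way round; what a row does not reach only later rows make up. A row lasts 1/12 s, in which the tool goes at most 41.7 mm and 7.16 degrees, less where a joint would pass 70% of its speed; a pose out of reach is approached as far as the arm can. A call with a number of a shift or a turn outside -1 to 1 is refused whole. A call with a gripper value outside its range is refused whole. "claw" is the opening, from 0 (shut) to 1 (fully open), set as the call begins (left out, the last holds). The fingers move at their own pace and stop on an object; "grip_force" is the grip in N (left out, the last holds). Time passes only in rows, so rows that repeat a pose let the fingers close, or fill a call up. It gives the time, the measured TCP pose, the force, the opening and the grip force at its end, in the units of the state.
- get_state(): the state, without advancing time (a new reading comes with each control period).
- grab_frame(name): name is "side" or "top"; returns the picture (420x560x3 uint8, red, green, blue); there is no depth.
- calibration(name): a dict with "camera_matrix" (3x3 intrinsics, pixels), "extrinsics" (4x4, takes a point from camera to world coordinates). Camera axes: x right, y down, z forward; pixel columns grow to the right and rows downward; lengths in m; the calibration is good to about 2 mm. A picture is of the moment at which its call begins. calibration takes no time and is no camera call.
- job_done(): hands the job in; it is judged then, once.
Trained networks look in the newest picture that a camera, given by its name, has taken for a name from the list of things; names that differ only in an ending like _2 or _b are one class to them, and where a whole thing is asked for, a point or a joint stands for the part that bears it (a point fixed in the world has none). Each returns a list of dicts, best first, with "score" (0 to 1); they miss things now and then, are a little off and sometimes report something else, mostly with a low value. They report only what shows in the picture. A call takes as long as a camera call.
- boxes_of(query, camera): "rect" ([left, top, right, bottom] in pixels, round what is visible of it).
- regions_of(query, camera): "region" (420x560 bool, what is visible of it) and "rect" ([left, top, right, bottom] in pixels, round what is visible of it).
- spot_point(query, camera): "uv" ([column, row] in pixels: a listed point, or the origin of a listed thing).
The state is a dict: "t": time; "q": joint angles; "qd": joint speeds; "joint_efforts": joint torques, N m; "eef_pos": TCP position; "ee_rot": TCP orientation; "force": force on the tool from outside, world axes, zero at the start; "moment": the same for the moment, N m; "width": finger opening in m; "gripper_force": force on a finger pad.
Only numpy, scipy, OpenCV 4.12 (cv2) and the standard library are available. Lean on these libraries where they do the work, as an engineer would, in place of code of your own. Each camera call takes 0.05 s, during which the arm holds its last target. There are 200 camera calls.

### The job

Of the two tilting screens on the cafe counter, raise the large order screen until it leans at 60 degrees to the counter (lying flat would be 0, upright 90), let go of it and make sure it stays there by itself. Leave the small customer screen as it is.

Things in the scene. Friction and masses are not known exactly. Their poses are not given: they have to be found in the camera images.
- order_screen (a joint): Tilt of the large order screen above the counter, rad: 0 = lying back flat, pointing away from the robot; 1.05 = 60 degrees; 1.57 = upright; travel 0 to 1.75. Starts at 0.25 to 0.65. The friction hinge stays where it is left; raising it takes 3 to 7 N at the lug, square to the screen.
- order_screen_lug (a point): Centre of the large screen's grab lug: a grey disc, diameter 24, width 20 mm, at mid upper edge. Its flat faces look along the hinge line: pinch it from above across the 20 mm; it turns between the fingers as the screen swings. It is 180 mm from the hinge line, 36 mm beyond the edge of the screen (black slab 200 wide, 138 high, 12 mm thick). Site x: hinge to lug; y: hinge line; z: out of the face.
- order_screen_hinge (a point): Middle of the large screen's hinge line, on its fixed aluminium stand, 45 mm above the counter. z is up, y along the hinge line, x level, the way the screen points when flat (away from the robot, turned up to 0.22 rad either way). At tilt t the lug is 180 mm * cos t along x and 180 mm * sin t above this point.
- guest_screen_lug (a point): Centre of the lug of the small customer screen (black slab 110 mm wide, 78 mm high; lug 18 mm in diameter, 14 mm wide, 110 mm from its hinge). It stands on its own fixed stand to the left or right of the large screen, at any tilt, and must stay as it is.

How it is judged:
At the end, for the whole second after the job is handed in: The large order screen stands still by itself at 60 degrees to the counter, within 10 degrees either way, and the small screen's lug is within 20 mm of where it was (value of joint order_screen between 0.873 and 1.222 rad and velocity of joint order_screen between -0.02 and 0.02 rad/s and distance of guest_screen_lug from where it was at the start of the episode below 0.02 m); the robot touches nothing.
It fails at once if the small customer screen is moved (its lug by more than 20 mm) (distance of guest_screen_lug from where it was at the start of the episode above 0.02 m).
It also fails if it takes over 32 s, if anything falls off the work surface, if the arm or the gripper's body presses on something with over 40 N, if the wrist force passes 120 N, or if a joint passes its speed limit or range.

## Working session

There is one attempt and no reset: what is moved stays moved. The work goes in short steps, Python scripts to look and compute and a tool call to move; the robot and the scene stay as the last step left them, time stands still between calls to the robot, and variables do not carry over. Pictures are saved under pics/ and viewed, at most 10 in all, crops included, and the job is handed in when it is done.

Besides the shell and the picture viewer there is one more tool, called as name([rows], argument=value, ...), one row to a line, values as JSON. arm_command: Moves the arm, as the interface text tells. Shift numbers are shares of 25 cm and turn numbers shares of 180 degrees, none past 1 either way. Its arguments: {"type":"object","properties":{"commands":{"type":"array"},"claw":{"type":"number"},"grip_force":{"type":"number"}},"required":["commands"]}

```bash
mkdir -p pics
cat > h.py <<'E'
import numpy as np, cv2
from station import *
def P(c):
    k=calibration(c);T=np.array(k["extrinsics"]);K=np.array(k["camera_matrix"]);return K,T
def ray(c,uv):
    K,T=P(c);d=T[:3,:3]@np.linalg.solve(K,[uv[0],uv[1],1.]);return T[:3,3],d/np.linalg.norm(d)
def proj(c,p):
    K,T=P(c);q=K@(T[:3,:3].T@(np.array(p)-T[:3,3]));return q[:2]/q[2]
def tri(a,b):
    (o1,d1),(o2,d2)=ray("side",a),ray("top",b)
    s=np.linalg.lstsq(np.c_[d1,-d2],o2-o1,rcond=None)[0]
    p,q=o1+s[0]*d1,o2+s[1]*d2
    return (p+q)/2,np.linalg.norm(p-q)
E
python3 - <<'E'
from h import *
im=[grab_frame(c) for c in("side","top")]
for c,i in zip(("side","top"),im): cv2.imwrite(f"pics/{c}0.png",i[:,:,::-1])
r={}
for q in("order_screen_lug","order_screen_hinge","guest_screen_lug"):
    for c in("side","top"):
        r[q,c]=spot_point(q,c);print(q,c,[(np.round(x["uv"],1),round(x["score"],2)) for x in r[q,c][:3]])
    if r[q,"side"] and r[q,"top"]: print(tri(r[q,"side"][0]["uv"],r[q,"top"][0]["uv"]))
s=get_state();print(s["t"],s["eef_pos"],s["ee_rot"],s["width"])
print(P("side")[1],P("top")[1])
E
```

```text
order_screen_lug side [(array([310.3, 100.5]), 0.78)]
order_screen_lug top [(array([158.7, 181.7]), 0.86), (array([166. , 274.6]), 0.31)]
(array([0.60382302, 0.17659519, 0.1543098 ]), np.float64(0.0010730139070593287))
order_screen_hinge side [(array([224.4, 155.8]), 0.69)]
order_screen_hinge top [(array([165.5, 276.2]), 0.71)]
(array([0.45757012, 0.20047322, 0.04181911]), np.float64(0.0012870945084336874))
guest_screen_lug side [(array([216.4, 267.8]), 0.65)]
guest_screen_lug top [(array([385.2, 247.2]), 0.75)]
(array([ 0.44284518, -0.18490017,  0.14603885]), np.float64(0.007658773235346795))
0.4 [0.2787978  0.61465649 0.22641572] [ 3.14133850e+00 -3.12995925e-05 -4.25819459e-01] 0.08763341780834837
[[ 0.99187346 -0.07167727  0.10511615  0.45419782]
 [-0.12692931 -0.6140911   0.77896153 -0.62235761]
 [ 0.00871706 -0.78597359 -0.61819861  0.57383973]
 [ 0.          0.          0.          1.        ]] [[-0.12473129 -0.96827971  0.21650983  0.34536021]
 [-0.99218293  0.12258002 -0.02339157  0.01211124]
 [-0.00389019 -0.21773502 -0.97600017  0.9760343 ]
 [ 0.          0.          0.          1.        ]]
```

View pics/side0.png

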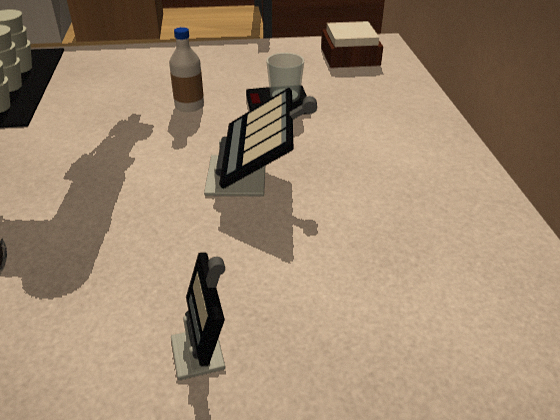

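View pics/top0.png

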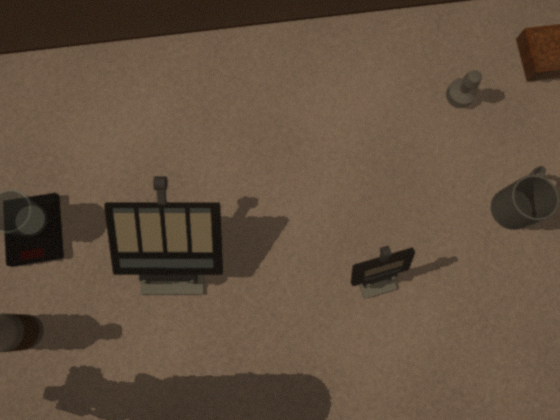

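The side view shows the large screen with its lug at about (310,104) and the small screen's lug at about (216,267). In the top view they are at (160,183) and (385,250), so the networks agree with the pictures. Triangulated hinge height is 0.042 (expected 0.045) and the arm is 0.186 long (expected 0.180). That gives a tilt of about 0.62 and a yaw of about -0.14. I'll go up first, then across.

arm_command([
  {"tz": -0.17},
  {"tz": -0.34},
  {"tz": -0.5},
  {"tx": 0.15,"ty": 0.08,"tz": -0.5},
  {"tx": 0.3,"ty": 0.16,"tz": -0.5},
  {"tx": 0.45,"ty": 0.24,"tz": -0.5},
  {"tx": 0.6,"ty": 0.32,"tz": -0.5},
  {"tx": 0.75,"ty": 0.4,"tz": -0.5},
], claw=0.7, grip_force=25)

```text
invalid input
```

arm_command([
  {"tx": 0,"ty": 0,"tz": -0.17,"twist": 0},
  {"tx": 0,"ty": 0,"tz": -0.34,"twist": 0},
  {"tx": 0,"ty": 0,"tz": -0.5,"twist": 0},
  {"tx": 0.15,"ty": 0.08,"tz": -0.5,"twist": 0},
  {"tx": 0.3,"ty": 0.16,"tz": -0.5,"twist": 0},
  {"tx": 0.45,"ty": 0.24,"tz": -0.5,"twist": 0},
  {"tx": 0.6,"ty": 0.32,"tz": -0.5,"twist": 0},
  {"tx": 0.75,"ty": 0.4,"tz": -0.5,"twist": 0},
], claw=0.7, grip_force=25)

```text
t: 1.07
eef_pos: [0.4064, 0.4478, 0.3519]
ee_rot: [-3.141, 0.0, -0.425]
force: [1.7, 1.3, -0.2]
width: 0.0616
gripper_force: 0.0
```

arm_command([
  {"tx": 0.14,"ty": 0.08,"tz": 0,"twist": -0.03},
  {"tx": 0.28,"ty": 0.16,"tz": 0,"twist": -0.06},
  {"tx": 0.42,"ty": 0.24,"tz": 0,"twist": -0.09},
  {"tx": 0.56,"ty": 0.32,"tz": 0,"twist": -0.09},
  {"tx": 0.7,"ty": 0.4,"tz": 0,"twist": -0.09},
  {"tx": 0.84,"ty": 0.48,"tz": 0,"twist": -0.09},
  {"tx": 1,"ty": 0.57,"tz": 0,"twist": -0.09},
  {"tx": 1,"ty": 0.57,"tz": 0,"twist": -0.09},
])

```text
t: 1.73
eef_pos: [0.5771, 0.2116, 0.3514]
ee_rot: [3.14, -0.0, -0.147]
force: [-0.7, 0.0, -1.4]
width: 0.0613
gripper_force: 0.0
```

arm_command([
  {"tx": 0.06,"ty": 0.06,"tz": 0.1,"twist": 0},
  {"tx": 0.12,"ty": 0.12,"tz": 0.2,"twist": 0},
  {"tx": 0.12,"ty": 0.12,"tz": 0.3,"twist": 0},
  {"tx": 0.12,"ty": 0.12,"tz": 0.4,"twist": 0},
  {"tx": 0.12,"ty": 0.12,"tz": 0.44,"twist": 0},
  {"tx": 0.12,"ty": 0.12,"tz": 0.44,"twist": 0},
  {"tx": 0.12,"ty": 0.12,"tz": 0.44,"twist": 0},
  {"tx": 0.12,"ty": 0.12,"tz": 0.44,"twist": 0},
])

```text
t: 2.4
eef_pos: [0.6008, 0.1831, 0.2435]
ee_rot: [-3.14, -0.002, -0.142]
force: [-0.2, -0.5, 0.2]
width: 0.0612
gripper_force: 0.0
```

Run:
```python
from h import *
s=get_state();print(s["t"],s["eef_pos"],s["ee_rot"])
im=[grab_frame(c) for c in("side","top")]
v=cv2.resize(im[0][20:220,160:400],(720,600),interpolation=cv2.INTER_CUBIC)
cv2.imwrite("pics/side1.png",v[:,:,::-1])
for q in("order_screen_lug","order_screen_hinge"):
    r={c:spot_point(q,c) for c in("side","top")}
    print(q,{c:[(np.round(x["uv"],1),round(x["score"],2)) for x in r[c][:2]] for c in r})
    if r["side"] and r["top"]: print(tri(r["side"][0]["uv"],r["top"][0]["uv"]))
print(proj("side",[.603,.177,.15]),proj("top",[.603,.177,.15]))
```

```text
2.4 [0.6008002  0.18313405 0.24352076] [-3.14036088e+00 -2.35451576e-03 -1.42277002e-01]
order_screen_lug {'side': [(array([309.7,  99.9]), 0.89)], 'top': [(array([157.4, 184.4]), 0.59)]}
(array([0.6015382 , 0.17934446, 0.15351963]), np.float64(0.004720132116930597))
order_screen_hinge {'side': [(array([220.9, 151.2]), 0.6)], 'top': [(array([168.2, 276.3]), 0.84), (array([158.3, 182.7]), 0.42)]}
(array([0.45346348, 0.19236053, 0.05728645]), np.float64(0.0016408630137567854))
[309.35276265 102.87606187] [159.03126006 182.57897279]
```

View pics/side1.png

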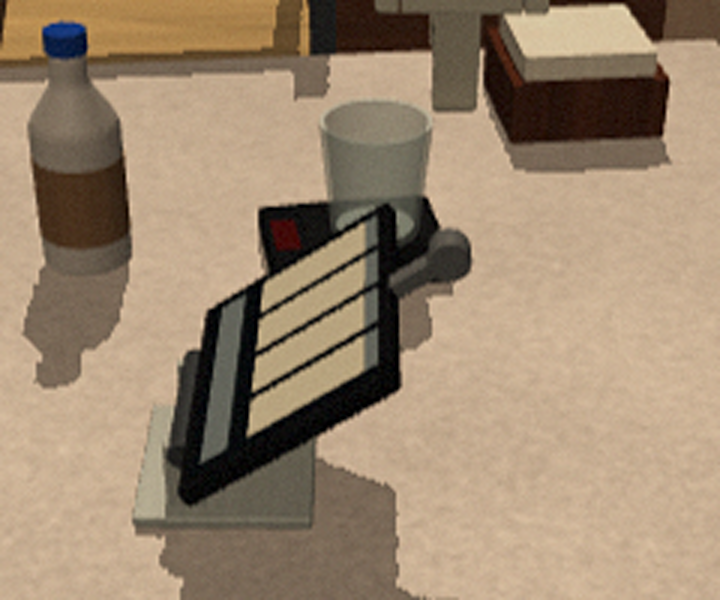

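The lug is at about (310,104) in the side frame, directly below the fingers, which matches (0.603, 0.178, 0.151). Next I descend and pinch it.

arm_command([
  {"tx": 0.01,"ty": 0.01,"tz": 0.08,"twist": 0},
  {"tx": 0.01,"ty": 0.01,"tz": 0.16,"twist": 0},
  {"tx": 0.01,"ty": 0.01,"tz": 0.24,"twist": 0},
  {"tx": 0.01,"ty": 0.01,"tz": 0.32,"twist": 0},
  {"tx": 0.01,"ty": 0.01,"tz": 0.38,"twist": 0},
  {"tx": 0.01,"ty": 0.01,"tz": 0.44,"twist": 0},
  {"tx": 0.01,"ty": 0.01,"tz": 0.44,"twist": 0},
  {"tx": 0.01,"ty": 0.01,"tz": 0.44,"twist": 0},
])

```text
t: 3.37
eef_pos: [0.6019, 0.1795, 0.1313]
ee_rot: [3.14, 0.001, -0.143]
force: [-0.2, 0.4, 0.4]
width: 0.0614
gripper_force: 0.0
```

arm_command([
  {"tx": 0,"ty": 0,"tz": 0,"twist": 0},
  {"tx": 0,"ty": 0,"tz": 0,"twist": 0},
  {"tx": 0,"ty": 0,"tz": 0,"twist": 0},
  {"tx": 0,"ty": 0,"tz": 0,"twist": 0},
  {"tx": 0,"ty": 0,"tz": 0,"twist": 0},
  {"tx": 0,"ty": 0,"tz": 0,"twist": 0},
  {"tx": 0,"ty": 0,"tz": 0,"twist": 0},
  {"tx": 0,"ty": 0,"tz": 0,"twist": 0},
], claw=0, grip_force=25)

```text
t: 4.03
eef_pos: [0.6017, 0.1769, 0.1318]
ee_rot: [3.137, 0.001, -0.143]
force: [0.6, -10.8, 1.7]
width: 0.0199
gripper_force: 25.0
```

Gripped at 19.9 mm, so it is the lug. I'll swing it along the arc about the hinge from 0.63 to 1.06 rad.

arm_command([
  {"tx": -0.024,"ty": 0.01,"tz": -0.032,"twist": 0},
  {"tx": -0.05,"ty": 0.01,"tz": -0.06,"twist": 0},
  {"tx": -0.077,"ty": 0.01,"tz": -0.09,"twist": 0},
  {"tx": -0.106,"ty": 0.01,"tz": -0.117,"twist": 0},
  {"tx": -0.137,"ty": 0.01,"tz": -0.143,"twist": 0},
  {"tx": -0.169,"ty": 0.01,"tz": -0.166,"twist": 0},
  {"tx": -0.199,"ty": 0.01,"tz": -0.186,"twist": 0},
  {"tx": -0.23,"ty": 0.01,"tz": -0.204,"twist": 0},
])

```text
t: 4.7
eef_pos: [0.5459, 0.1841, 0.1837]
ee_rot: [3.14, -0.003, -0.143]
force: [7.0, -7.3, 0.2]
width: 0.0201
gripper_force: 25.0
```

arm_command([
  {"tx": 0,"ty": 0,"tz": 0,"twist": 0},
  {"tx": 0,"ty": 0,"tz": 0,"twist": 0},
  {"tx": 0,"ty": 0,"tz": 0,"twist": 0},
  {"tx": 0,"ty": 0,"tz": 0,"twist": 0},
  {"tx": 0,"ty": 0,"tz": 0,"twist": 0},
  {"tx": 0,"ty": 0,"tz": 0,"twist": 0},
  {"tx": 0,"ty": 0,"tz": 0,"twist": 0},
  {"tx": 0,"ty": 0,"tz": 0,"twist": 0},
])

```text
t: 5.37
eef_pos: [0.5454, 0.1841, 0.1839]
ee_rot: [3.14, -0.002, -0.143]
force: [0.6, -5.2, 7.1]
width: 0.0195
gripper_force: 25.0
```

Run:
```python
from h import *
s=get_state();print(s["t"],s["eef_pos"],s["force"],s["width"])
i=grab_frame("side")
cv2.imwrite("pics/side2.png",cv2.resize(i[20:220,160:400],(720,600),interpolation=cv2.INTER_CUBIC)[:,:,::-1])
```

```text
5.3667 [0.54541709 0.18406746 0.18393709] [ 0.56843722 -5.19892402  7.06475483] 0.019498096185314347
```

View pics/side2.png

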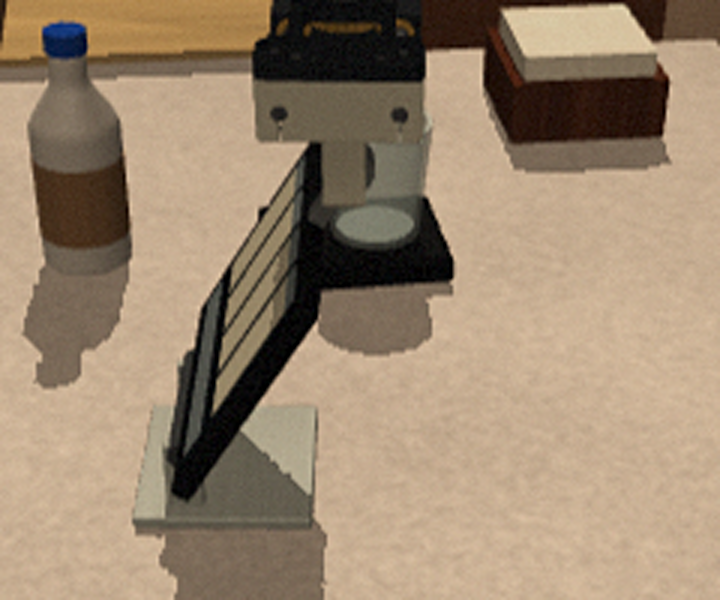

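The side view shows the screen edge running from crop (180,495) to (318,315). Corrected for the camera's pitch that is about 59°, and the lug position (z 0.203, 0.088 ahead of the hinge) gives about 61°. I'll open and lift straight up.

arm_command([
  {"tx": 0,"ty": 0,"tz": 0,"twist": 0},
  {"tx": 0,"ty": 0,"tz": 0,"twist": 0},
  {"tx": 0,"ty": 0,"tz": 0,"twist": 0},
  {"tx": 0,"ty": 0,"tz": 0,"twist": 0},
  {"tx": 0,"ty": 0,"tz": 0,"twist": 0},
  {"tx": 0,"ty": 0,"tz": 0,"twist": 0},
  {"tx": 0,"ty": 0,"tz": 0,"twist": 0},
  {"tx": 0,"ty": 0,"tz": 0,"twist": 0},
], claw=0.6)

```text
t: 6.08
eef_pos: [0.5448, 0.1855, 0.1825]
ee_rot: [3.142, 0.0, -0.143]
force: [0.3, 0.0, 0.4]
width: 0.0525
gripper_force: 0.0
```

arm_command([
  {"tx": 0,"ty": 0,"tz": -0.06,"twist": 0},
  {"tx": 0,"ty": 0,"tz": -0.12,"twist": 0},
  {"tx": 0,"ty": 0,"tz": -0.18,"twist": 0},
  {"tx": 0,"ty": 0,"tz": -0.26,"twist": 0},
  {"tx": 0,"ty": 0,"tz": -0.36,"twist": 0},
  {"tx": 0,"ty": 0,"tz": -0.46,"twist": 0},
  {"tx": 0,"ty": 0,"tz": -0.56,"twist": 0},
  {"tx": 0,"ty": 0,"tz": -0.56,"twist": 0},
])

```text
t: 6.75
eef_pos: [0.5468, 0.1859, 0.3282]
ee_rot: [-3.137, -0.007, -0.143]
force: [1.1, -0.3, 1.0]
width: 0.0527
gripper_force: 0.0
```

Run:
```python
from h import *
s=get_state();print(s["t"],s["eef_pos"],s["force"],s["width"])
im={c:grab_frame(c) for c in("side","top")}
cv2.imwrite("pics/side3.png",cv2.resize(im["side"][20:220,160:400],(720,600),interpolation=cv2.INTER_CUBIC)[:,:,::-1])
for q in("order_screen_lug","guest_screen_lug"):
    r=spot_point(q,"side");print(q,[(np.round(x["uv"],1),round(x["score"],2)) for x in r[:2]])
for d in(50,55,60,65,70):
    t=np.radians(d);h=.18*np.cos(t);print(d,proj("side",[.4575+h*.99,.2-h*.142,.045+.18*np.sin(t)]))
```

```text
6.75 [0.54680273 0.18594546 0.32823494] [ 1.14156074 -0.29092156  1.02596517] 0.052716620816554954
order_screen_lug [(array([278.9,  70.6]), 0.62)]
guest_screen_lug [(array([215.7, 268. ]), 0.82)]
50 [290.52767386  83.5930071 ]
55 [282.85505052  77.97188262]
60 [274.58735438  72.92743592]
65 [265.79803525  68.52112741]
70 [256.56955173  64.80799563]
```

View pics/side3.png

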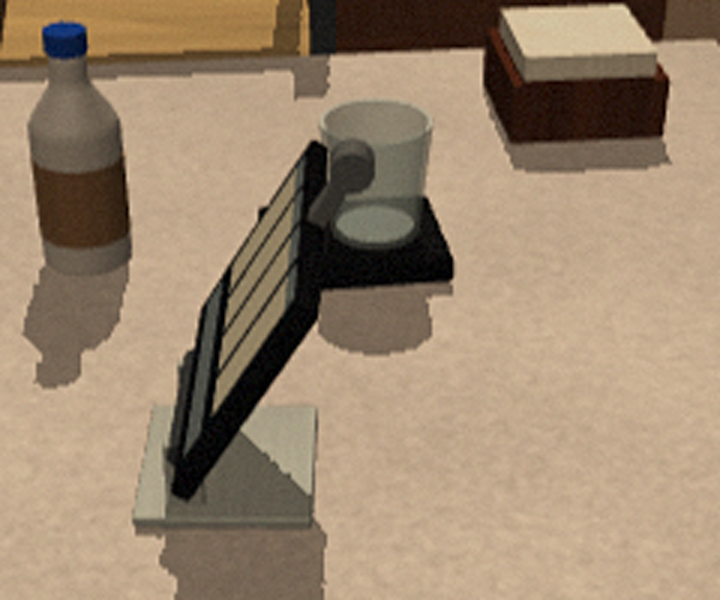

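The free screen held its place. Its lug is at (277,75) in the side frame, which gives about 58–59°, and the small lug is still at (216,268). I'm handing in.

```bash
python3 -c "from station import *;print(job_done())"
```

```text
the job is handed in; nothing more can be done
None
```

The large order screen now stands by itself at about 59° (measured from the camera images), the small customer screen was not moved, and the job is handed in; the judge's result was not shown.

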